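# Overhang a tool-pocket plate above a chip pan and hold it

## Robot

A 6-joint arm with a two-finger parallel gripper is mounted at the origin on the work surface. World frame = base frame: x ahead of the robot, y to its left, z up, the work surface at z = 0. Lengths are in m, angles in rad, forces in N, time in s.
With the tool pointing down it reaches from about 0.35 to 0.85 m from the base axis. Payload 8.1 kg.
Tool frame: the origin (TCP) lies between the finger pads; the fingertips stand 14 mm ahead of it and the grasp point (between the pads) lies 5 mm behind it; z points along the fingers, y is the direction in which the jaws open and shut (so a half turn about z gives the same grasp; the last joint's range is limited). The gripper opens to 93 mm and grips with 3 to 60 N. Pads are 15 mm wide; open, the fingers measure 128 mm over their backs; the gripper's body (75 mm by 188 mm) begins 65 mm behind the grasp point.
Start: joints at [1.026, 0.13, 1.488, -0, 1.523, -0.085], TCP at [0.266, 0.538, 0.233] pointing down, gripper open.
Joint ranges: [-2.96, 2.96], [-0.89, 2.26], [0.02, 2.5], [-1.34, 4.48], [0, 2.73], [-2.66, 2.66]. Speed limits (rad/s): [2.39, 2.39, 2.79, 3.14, 3.14, 3.14].

## Interface

Orientations are given as a rotation vector (axis times angle).
In Python, from plant import robot gives the robot as it stands.
- The arm moves only by the tool step_arm, never from a script. Its argument "targets" is a list of rows, each an object of numbers: "tx", "ty", "tz": the shift along the tool's x, y, z in mm; "ax", "ay", "az": the turn, a rotation vector about the tool's x, y, z in rad; "grip": the closure in counts, from 0 (fully open) to 255 (shut). In form: [{"tx": .., "ty": .., "tz": .., "ax": .., "ay": .., "az": .., "grip": ..}, ...]. A call has 1 to 20 rows; each row shifts and turns the commanded pose from where the row before left it, along the tool's axes as they then stand; what a row does not reach is not made up. A row lasts 1/10 s, in which the tool goes at most 50 mm and 8.59 degrees, less where a joint would pass 70% of its speed; a pose out of reach is approached as far as the arm can. A call with a gripper value outside its range is refused whole. The fingers move at their own pace and stop on an object; "squeeze" is the grip in N (left out, the last holds). Time passes only in rows, so rows that do not move let the fingers close. It gives the time, the measured TCP pose, the force and the opening at its end, in the units of the state.
- robot.read_state(): the state, without advancing time (a new reading comes with each control period).
- robot.read_camera(name): name is "scene" or "top"; returns a dict with "frame" (480x640x3 uint8, blue, green, red), "fx", "fy", "cx", "cy" (pixels), "R" (3x3) and "t" (3): a world point X has camera coordinates R X + t. Camera axes: x right, y down, z forward; pixel columns grow to the right and rows downward; lengths in m; the calibration is good to about 2 mm. A picture is of the moment at which its call begins. There is no depth.
- robot.close_job(): hands the job in, once; it reports no verdict.
The state is a dict: "t": time; "q": joint angles; "dq": joint speeds; "joint_torque": joint torques, N m; "tool_pos": TCP position; "orientation": TCP orientation; "force": force on the tool from outside, world axes, zero at the start; "wrist_torque": the same for the moment, N m; "opening": finger opening in m.
Only numpy, scipy, OpenCV 4.12 (cv2) and the standard library are available. Lean on these libraries where they do the work, as an engineer would, in place of code of your own. Each camera call takes 0.05 s, during which the arm holds its last target.

## Task

First push the round chip pan across the bench, without lifting it, until it stands wholly inside the taped square beyond the end of the green stand. Then slide, not lift, the aluminium plate straight out over that end until the line scribed across it lies along the stand's end edge, so that the red pocket hangs over the pan, and finish while still holding the plate flat with the gripper: it is nose-heavy there and would tip if let go. Leave the spare pocket, the bottle and the wrench alone.

Things in the scene. Friction and masses are not known exactly. Their poses are not given: they have to be found in the camera images.
- stand_edge (a point): middle of the top edge of the outer end of the stand, a fixed green steel box 140 (x) x 240 (y) x 60 mm high, standing on the bench. Its y axis points outward, the way the plate is to be slid; the stand reaches from here 240 mm back along -y; z is up; the flat top is 60 mm above the bench. The end edge runs along x.
- stand_spot (a point): centre, at bench height, of the square of pale tape on the bench, 160 mm clear inside, 115 mm beyond stand_edge along the stand's y; axes as the stand's. The tape is flat and does not collide.
- plate_line (a point): point on the plate's underside, under the middle of the thin black line scribed across its top; it is to come to stand_edge. y points to the plate's nose (outward), z up. The nose end is 160 mm ahead of the line, the tail end 140 mm behind. The plate's centre of mass is about 30 mm ahead of the line, so with the line at the edge it tips unless its tail is held.
- plate_grip (a point): centre (half-way up) of the dark steel grip block fixed upright on the plate's tail, 60 (x) x 18 (y) x 46 mm high, on the plate's centreline 120 mm behind the line; its foot is the plate's top, 23 mm below this point. Axes as the plate's: it can be gripped across its 18 mm (along y) from above.
- pan_center (a point): centre (half-way up, 17.5 mm above its underside) of the round open chip pan, steel, 120 mm across the rim, 112 mm at the foot, 35 mm high, wall 3 mm, 0.25 kg, loose on the bench.
- plate: loose plate on the stand's top: aluminium, 90 (x) x 300 (y) x 6 mm thick, about 0.7 kg. A red pocket block 70 x 70 mm, 45 mm high, with an upright 45 mm through hole is fixed on top, centred 115 mm ahead of the line; a grip block is fixed at the tail. Origin at the centre of the plate's underside, 10 mm ahead of the line; axes as at plate_line.
- pan: the chip pan; origin at the centre of its underside.
- spare_pocket: bystander: a loose red pocket block 70 x 70 x 45 mm with an upright hole, alone on the bench; origin at the centre of its underside.
- oil_bottle: bystander: grey bottle with a black cap, 56 mm across, 150 mm high, standing; origin at the centre of its underside.
- wrench: bystander: steel wrench 180 mm long lying flat on the bench beyond the stand, as seen from the robot; origin near its middle, long axis x.
Things that resemble listed ones, but are neither listed nor needed, are in the scene too. There is more than one size of the pan; the job needs the middle-sized.

How it is judged:
By the outcome, as a careful person would: the job done as asked, in the order asked, and still so for the second after the job is handed in, while the arm keeps its last pose, push and grip.
It also fails if it takes over 59 s, if anything falls off the work surface, if the arm or the gripper's body presses on something with over 40 N, if the wrist force passes 120 N, or if a joint passes its speed limit or range.

## Working session

There is one attempt and no reset: what is moved stays moved. The work goes in short steps, Python scripts to look and compute and a tool call to move; the robot and the scene stay as the last step left them, time stands still between calls to the robot, and variables do not carry over. Pictures are saved under pics/ and viewed, and the job is handed in when it is done.

Besides the shell and the picture viewer there is one more tool, called as name(argument=value, ...), one argument or row to a line, values as JSON. step_arm: Moves the arm, as the interface text tells. Its arguments: {"type":"object","properties":{"targets":{"type":"array"},"squeeze":{"type":"number"}},"required":["targets"]}

```bash
ls; mkdir -p pics; python3 - <<'E'
from plant import robot
import cv2, numpy as np
s=robot.read_state()
print({k:np.round(v,3) for k,v in s.items()})
for n in ("scene","top"):
    c=robot.read_camera(n); cv2.imwrite(f"pics/{n}0.png",c["frame"])
    print(n,c["fx"],c["fy"],c["cx"],c["cy"],np.round(c["R"],3).tolist(),np.round(c["t"],3), -np.array(c["R"]).T@c["t"])
E
```

```text
pics
{'t': np.float64(0.0), 'q': array([ 1.026,  0.131,  1.489,  0.   ,  1.523, -0.085]), 'dq': array([-0.002, -0.001,  0.001,  0.001, -0.001, -0.   ]), 'joint_torque': array([ 2.0000e-03, -5.5982e+01, -4.9178e+01,  7.7000e-02,  3.5000e-02,
       -0.0000e+00]), 'tool_pos': array([0.266, 0.537, 0.232]), 'orientation': array([-7.160e-01, -3.058e+00,  3.000e-03]), 'force': array([-0.083, -0.238, -0.144]), 'wrist_torque': array([ 0.04 , -0.024, -0.053]), 'opening': np.float64(0.093)}
scene 471.94298098356876 471.94298098356876 314.8913550150915 240.50876455723082 [[-0.626, 0.78, -0.01], [0.594, 0.468, -0.654], [-0.505, -0.415, -0.756]] [ 0.287 -0.328  1.411] [1.0881535  0.51582434 0.8557519 ]
top 528.965168125226 528.965168125226 312.4483343119456 236.32456351131285 [[0.023, -0.999, 0.031], [-0.982, -0.028, -0.185], [0.186, -0.026, -0.982]] [0.057 0.574 0.971] [0.38185695 0.0978599  1.05816934]
```

View pics/scene0.png

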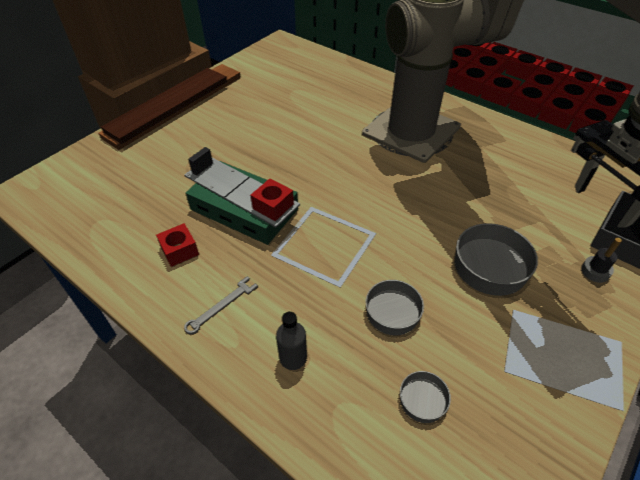

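View pics/top0.png

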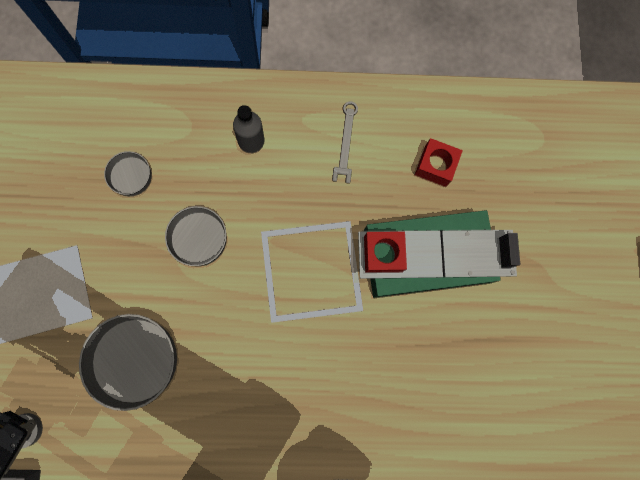

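The top view shows three pans: small at (129,174), middle at (196,237) and large at (128,362). The one at (196,237) should be the 120 mm pan. I'll measure them all and crop in.

```bash
cat > h.py <<'E'
import cv2, numpy as np
from plant import robot
def cam(n): return robot.read_camera(n)
def ray(c,px,z):
    px=np.atleast_2d(px).astype(float)
    d=np.c_[(px[:,0]-c["cx"])/c["fx"],(px[:,1]-c["cy"])/c["fy"],np.ones(len(px))]
    R=np.array(c["R"]);o=-R.T@np.array(c["t"]);d=d@R
    return o+d*((z-o[2])/d[:,2])[:,None]
def proj(c,X):
    p=np.atleast_2d(X)@np.array(c["R"]).T+np.array(c["t"]); return np.c_[p[:,0]/p[:,2]*c["fx"]+c["cx"],p[:,1]/p[:,2]*c["fy"]+c["cy"]]
def big(mask,n=1):
    cs,_=cv2.findContours(mask.astype(np.uint8)*255,cv2.RETR_EXTERNAL,cv2.CHAIN_APPROX_NONE)
    return sorted(cs,key=cv2.contourArea)[::-1][:n]
E
python3 - <<'E'
from h import *
c=cam("top");f=c["frame"]
cv2.imwrite("pics/crop1.png",cv2.resize(f[185:345,90:540],None,fx=1.75,fy=1.75,interpolation=cv2.INTER_CUBIC))
cv2.imwrite("pics/crop1b.png",cv2.resize(f[190:320,345:535],None,fx=4.2,fy=4.2,interpolation=cv2.INTER_CUBIC))
cv2.imwrite("pics/crop1c.png",cv2.resize(f[195:280,150:245],None,fx=6,fy=6,interpolation=cv2.INTER_CUBIC))
s=cam("scene")["frame"]
cv2.imwrite("pics/crop1d.png",cv2.resize(s[140:300,170:440],None,fx=2.9,fy=2.9,interpolation=cv2.INTER_CUBIC))
hsv=cv2.cvtColor(f,cv2.COLOR_BGR2HSV)
for p in [(265,240),(300,270),(400,300),(480,220),(440,240),(385,238),(400,250),(196,240),(173,237),(510,250),(270,280)]:print(p,hsv[p[1],p[0]])
E
```

```text
(265, 240) [102   8 163]
(300, 270) [ 24  89 158]
(400, 300) [ 26  84 157]
(480, 220) [ 71 105  97]
(440, 240) [ 43  11 159]
(385, 238) [  1 211 104]
(400, 250) [  1 196 151]
(196, 240) [ 20  22 137]
(173, 237) [ 21  24 140]
(510, 250) [ 8 16 63]
(270, 280) [108   8 165]
```

View pics/crop1b.png

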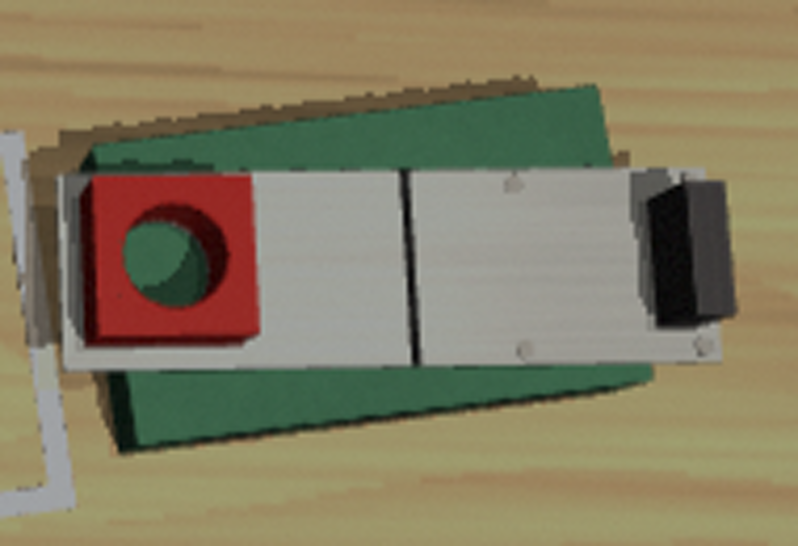

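View pics/crop1d.png

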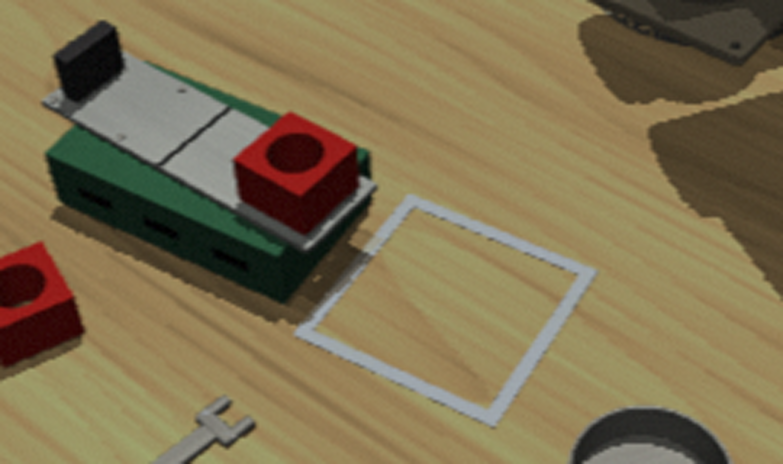

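View pics/crop1c.png

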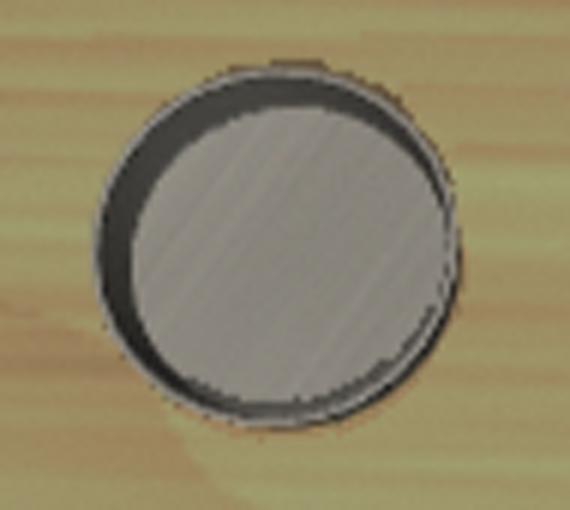

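```bash
python3 - <<'E'
from h import *
from scipy.optimize import minimize
c=cam("top");f=c["frame"];hsv=cv2.cvtColor(f,cv2.COLOR_BGR2HSV).astype(int)
H,S,V=hsv[...,0],hsv[...,1],hsv[...,2]
# tape
m=((S<30)&(V>130)).astype(np.uint8); m[:, :255]=0; m[:,356:]=0
m2=((S<45)&(V>120)).astype(np.uint8); m2[:, :255]=0; m2[:,370:]=0; m2[:215]=0;m2[330:]=0; 
# tape: inner contour
cs,hi=cv2.findContours(m2,cv2.RETR_CCOMP,cv2.CHAIN_APPROX_NONE)
for k,h in zip(cs,hi[0]):
    a=cv2.contourArea(k)
    if a>3000: print("tape contour",a,"hole" if h[3]>=0 else "outer"); r=cv2.minAreaRect(k); w=ray(c,k[:,0],0); 
    if a>3000 and True:
        rw=cv2.minAreaRect((w[:,:2]*1000).astype(np.float32)); print(rw, np.round(cv2.boxPoints(rw)))
# pans
m=((S<45)).astype(np.uint8)
for nm,(x,y,rr) in dict(small=(129,174,35),mid=(196,237,42)).items():
    q=np.zeros_like(m); q[y-rr:y+rr,x-rr:x+rr]=m[y-rr:y+rr,x-rr:x+rr]
    k=big(q)[0]; w=ray(c,cv2.convexHull(k)[:,0],0.035)[:,:2]*1000
    print(nm,cv2.minEnclosingCircle(w.astype(np.float32)))
P=lambda px,z:np.round(ray(c,np.array(px)/4.2+[345,190],z)*1000,1)
print("stand top",P([(95,147),(600,86),(137,447),(652,380)],.06))
pl=P([(62,175),(68,370),(720,362),(705,168)],.066);print("plate",pl)
ln=P([(405,170),(416,365)],.066);print("line",ln)
print("red top", P([(92,176),(252,176),(258,333),(97,335)],.111))
print("grip top",P([(687,181),(724,181),(736,316),(697,322)],.112))
# scene cam
s=cam("scene")
Q=lambda px,z:np.round(ray(s,np.array(px)/2.9+[170,140],z)*1000,1)
print("scene line",Q([(228,108),(163,164)],.066)); print("stand far corner",Q([(285,253),(370,152)],.06))
print("plate nose",Q([(374,186),(305,246)],.066))
E
```

```text
small ((692.3135375976562, 442.4126892089844), 47.189453125)
mid ((570.0345458984375, 299.88623046875), 60.0400390625)
stand top [[ 596.1  -34.7   60. ]
 [ 632.1 -271.    60. ]
 [ 458.8  -54.1   60. ]
 [ 495.1 -289.5   60. ]]
plate [[ 581.3  -18.8   66. ]
 [ 492.   -22.1   66. ]
 [ 503.5 -318.8   66. ]
 [ 593.2 -316.2   66. ]]
line [[ 588.2 -176.8   66. ]
 [ 498.4 -179.7   66. ]]
red top [[572.2 -26.7 111. ]
 [574.2 -96.8 111. ]
 [505.2 -98.8 111. ]
 [502.5 -29.1 111. ]]
grip top [[ 577.3 -288.7  112. ]
 [ 577.8 -305.2  112. ]
 [ 518.1 -307.5  112. ]
 [ 515.  -290.2  112. ]]
scene line [[ 499.7 -179.7   66. ]
 [ 583.6 -173.6   66. ]]
stand far corner [[591.2 -30.   60. ]
 [461.3 -51.7  60. ]]
plate nose [[494.9 -18.9  66. ]
 [579.6 -18.6  66. ]]
```

Measured sizes: pan rim radius at (196,237) is 60.0 mm, so it is the middle pan (the small one is 47 mm). The stand yaw is about 8.7° and the plate yaw about 2.2°, so the plate must also turn about 6.5°. Next I'll refine the tape and bottle.

```bash
python3 - <<'E'
from h import *
c=cam("top");f=c["frame"];hsv=cv2.cvtColor(f,cv2.COLOR_BGR2HSV).astype(int)
H,S,V=hsv[...,0],hsv[...,1],hsv[...,2]
m2=((S<40)&(V>110)).astype(np.uint8); m2[:,:258]=0; m2[:,357:]=0; m2[:215]=0;m2[330:]=0
m3=((S<40)&(V>110)).astype(np.uint8); m3[:,:258]=0; m3[:,368:]=0; m3[:282]=0;m3[330:]=0
m=m2|m3
pts=np.argwhere(m)[:,::-1]
w=ray(c,pts,0)[:,:2]*1000
# keep inliers: biggest comps
n,l,st,_=cv2.connectedComponentsWithStats(m,connectivity=8); print(st[st[:,4]>30])
k=np.isin(l[pts[:,1],pts[:,0]],[i for i in range(1,n) if st[i,4]>30])
r=cv2.minAreaRect(w[k].astype(np.float32)); print(r); print(cv2.boxPoints(r))
a=np.deg2rad(8.7);u=np.array([-np.sin(a),np.cos(a)]);e=np.array([527.5,-44.4]); print("spot from edge",e+115*u)
for nm,z,box in (("bottle cap",.15,(228,100,270,160)),):
    print(np.round(ray(c,[[245,112]],.15)*1000), np.round(ray(c,[[250,143]],.0)*1000))
E
```

```text
[[     0      0    640    480 305290]
 [   261    221    102    102   1910]]
((512.3253173828125, 71.141845703125), (184.30313110351562, 184.096923828125), 8.62590503692627)
[[407.41046   148.328    ]
 [435.0218    -33.686535 ]
 [617.2402     -6.0443115]
 [589.62885   175.97023  ]]
spot from edge [510.10500567  69.27679698]
[[781. 202. 150.]] [[778. 206.   0.]]
```

step_arm(
  targets=[
    {"tx": -18, "ty": 0.5, "grip": 63},
    {"tx": -36, "ty": 1, "grip": 63},
    {"tx": -36, "ty": 1, "grip": 63},
    {"tx": -36, "ty": 1, "grip": 63},
    {"tx": -36, "ty": 1, "grip": 63},
    {"tx": -36, "ty": 1, "grip": 63},
    {"tx": -36, "ty": 1, "grip": 63},
    {"tx": -36, "ty": 1, "grip": 63},
    {"tx": -36, "ty": 1, "grip": 63},
    {"tx": -36, "ty": 1, "grip": 63},
    {"tx": -17, "ty": 1, "grip": 63},
  ],
)

```text
schema error: expected keys tx, ty, tz, ax, ay, az, grip
```

step_arm(
  targets=[
    {"az": 0.1362, "tz": 10, "grip": 63},
    {"az": 0.1362, "tz": 10, "grip": 63},
    {"az": 0.1362, "tz": 10, "grip": 63},
    {"az": 0.1362, "tz": 10, "grip": 63},
    {"az": 0.1362, "tz": 10, "grip": 63},
    {"az": 0.1362, "tz": 10, "grip": 63},
    {"az": 0.1362, "tz": 10, "grip": 63},
    {"az": 0.1362, "tz": 10, "grip": 63},
    {"az": 0.1362, "tz": 10, "grip": 63},
    {"az": 0.1362, "tz": 10, "grip": 63},
    {"grip": 63},
  ],
)

```text
schema error: expected keys tx, ty, tz, ax, ay, az, grip
```

step_arm(
  targets=[
    {"tx": -18, "ty": 0.5, "tz": 0, "ax": 0, "ay": 0, "az": 0, "grip": 63},
    {"tx": -36, "ty": 1, "tz": 0, "ax": 0, "ay": 0, "az": 0, "grip": 63},
    {"tx": -36, "ty": 1, "tz": 0, "ax": 0, "ay": 0, "az": 0, "grip": 63},
    {"tx": -36, "ty": 1, "tz": 0, "ax": 0, "ay": 0, "az": 0, "grip": 63},
    {"tx": -36, "ty": 1, "tz": 0, "ax": 0, "ay": 0, "az": 0, "grip": 63},
    {"tx": -36, "ty": 1, "tz": 0, "ax": 0, "ay": 0, "az": 0, "grip": 63},
    {"tx": -36, "ty": 1, "tz": 0, "ax": 0, "ay": 0, "az": 0, "grip": 63},
    {"tx": -36, "ty": 1, "tz": 0, "ax": 0, "ay": 0, "az": 0, "grip": 63},
    {"tx": -36, "ty": 1, "tz": 0, "ax": 0, "ay": 0, "az": 0, "grip": 63},
    {"tx": -36, "ty": 1, "tz": 0, "ax": 0, "ay": 0, "az": 0, "grip": 63},
    {"tx": -17, "ty": 1, "tz": 0, "ax": 0, "ay": 0, "az": 0, "grip": 63},
    {"tx": 0, "ty": 0, "tz": 0, "ax": 0, "ay": 0, "az": 0, "grip": 63},
  ],
)

```text
t: 1.55
tool_pos: [0.5954, 0.3848, 0.2319]
orientation: [0.721, 3.057, -0.001]
force: [-0.8, -0.2, 0.3]
opening: 0.0701
```

step_arm(
  targets=[
    {"tx": 0, "ty": 0, "tz": 10, "ax": 0, "ay": 0, "az": 0.1362, "grip": 63},
    {"tx": 0, "ty": 0, "tz": 10, "ax": 0, "ay": 0, "az": 0.1362, "grip": 63},
    {"tx": 0, "ty": 0, "tz": 10, "ax": 0, "ay": 0, "az": 0.1362, "grip": 63},
    {"tx": 0, "ty": 0, "tz": 10, "ax": 0, "ay": 0, "az": 0.1362, "grip": 63},
    {"tx": 0, "ty": 0, "tz": 10, "ax": 0, "ay": 0, "az": 0.1362, "grip": 63},
    {"tx": 0, "ty": 0, "tz": 10, "ax": 0, "ay": 0, "az": 0.1362, "grip": 63},
    {"tx": 0, "ty": 0, "tz": 10, "ax": 0, "ay": 0, "az": 0.1362, "grip": 63},
    {"tx": 0, "ty": 0, "tz": 10, "ax": 0, "ay": 0, "az": 0.1362, "grip": 63},
    {"tx": 0, "ty": 0, "tz": 10, "ax": 0, "ay": 0, "az": 0.1362, "grip": 63},
    {"tx": 0, "ty": 0, "tz": 10, "ax": 0, "ay": 0, "az": 0.1362, "grip": 63},
    {"tx": 0, "ty": 0, "tz": 0, "ax": 0, "ay": 0, "az": 0, "grip": 63},
    {"tx": 0, "ty": 0, "tz": 0, "ax": 0, "ay": 0, "az": 0, "grip": 63},
  ],
)

```text
t: 2.75
tool_pos: [0.5921, 0.3879, 0.1327]
orientation: [-2.477, -1.932, 0.001]
force: [0.2, -0.4, 1.3]
opening: 0.07
```

step_arm(
  targets=[
    {"tx": 0, "ty": 0, "tz": 20, "ax": 0, "ay": 0, "az": 0, "grip": 63},
    {"tx": 0, "ty": 0, "tz": 25, "ax": 0, "ay": 0, "az": 0, "grip": 63},
    {"tx": 0, "ty": 0, "tz": 25, "ax": 0, "ay": 0, "az": 0, "grip": 63},
    {"tx": 0, "ty": 0, "tz": 20, "ax": 0, "ay": 0, "az": 0, "grip": 63},
    {"tx": 0, "ty": 0, "tz": 15, "ax": 0, "ay": 0, "az": 0, "grip": 63},
    {"tx": 0, "ty": 0, "tz": 6, "ax": 0, "ay": 0, "az": 0, "grip": 63},
    {"tx": 0, "ty": 0, "tz": 0, "ax": 0, "ay": 0, "az": 0, "grip": 63},
  ],
)

```text
t: 3.45
tool_pos: [0.5923, 0.3877, 0.0212]
orientation: [-2.481, -1.927, 0.001]
force: [-0.2, -0.9, -0.3]
opening: 0.0699
```

```bash
python3 - <<'E'
from h import *
s=cam("top")["frame"];cv2.imwrite("pics/top1.png",s)
E
```

```text
(no output)
```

View pics/top1.png

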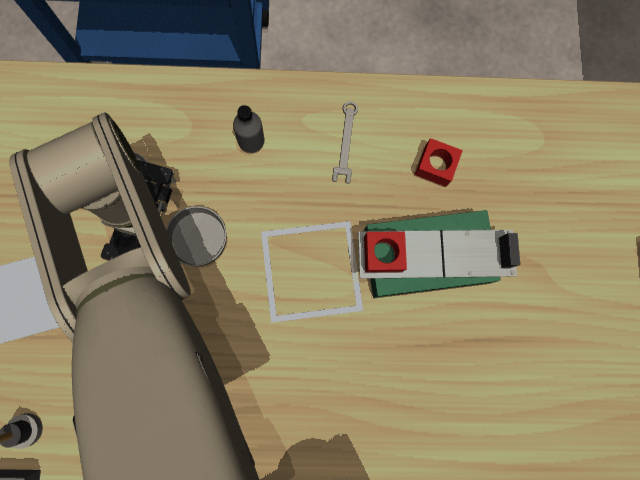

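step_arm(
  targets=[
    {"tx": -8, "ty": 0, "tz": 0, "ax": 0, "ay": 0, "az": 0, "grip": 63},
    {"tx": -8, "ty": 0, "tz": 0, "ax": 0, "ay": 0, "az": 0, "grip": 63},
    {"tx": -6, "ty": 0, "tz": 0, "ax": 0, "ay": 0, "az": 0, "grip": 63},
    {"tx": -5, "ty": 0, "tz": 0, "ax": 0, "ay": 0, "az": 0, "grip": 63},
    {"tx": -5, "ty": 0, "tz": 0, "ax": 0, "ay": 0, "az": 0, "grip": 63},
    {"tx": -6, "ty": 0, "tz": 0, "ax": 0, "ay": 0, "az": 0, "grip": 63},
    {"tx": -7, "ty": 0, "tz": 0, "ax": 0, "ay": 0, "az": 0, "grip": 63},
    {"tx": -8, "ty": 0, "tz": 0, "ax": 0, "ay": 0, "az": 0, "grip": 63},
    {"tx": -9, "ty": 0, "tz": 0, "ax": 0, "ay": 0, "az": 0, "grip": 63},
    {"tx": -10, "ty": 0, "tz": 0, "ax": 0, "ay": 0, "az": 0, "grip": 63},
    {"tx": -10, "ty": 0, "tz": 0, "ax": 0, "ay": 0, "az": 0, "grip": 63},
    {"tx": -10, "ty": 0, "tz": 0, "ax": 0, "ay": 0, "az": 0, "grip": 63},
    {"tx": -10, "ty": 0, "tz": 0, "ax": 0, "ay": 0, "az": 0, "grip": 63},
    {"tx": -10, "ty": 0, "tz": 0, "ax": 0, "ay": 0, "az": 0, "grip": 63},
    {"tx": -10, "ty": 0, "tz": 0, "ax": 0, "ay": 0, "az": 0, "grip": 63},
    {"tx": -8, "ty": 0, "tz": 0, "ax": 0, "ay": 0, "az": 0, "grip": 63},
    {"tx": -6, "ty": 0, "tz": 0, "ax": 0, "ay": 0, "az": 0, "grip": 63},
    {"tx": -4, "ty": 0, "tz": 0, "ax": 0, "ay": 0, "az": 0, "grip": 63},
    {"tx": -2, "ty": 0, "tz": 0, "ax": 0, "ay": 0, "az": 0, "grip": 63},
    {"tx": 0, "ty": 0, "tz": 0, "ax": 0, "ay": 0, "az": 0, "grip": 63},
  ],
)

```text
t: 5.5
tool_pos: [0.5573, 0.2499, 0.0216]
orientation: [2.482, 1.926, -0.0]
force: [1.6, 1.7, 1.4]
opening: 0.0699
```

```bash
python3 - <<'E'
from h import *
s=cam("top")["frame"];cv2.imwrite("pics/top2.png",s)
s=cam("scene")["frame"];cv2.imwrite("pics/scene2.png",s)
E
```

```text
(no output)
```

View pics/top2.png

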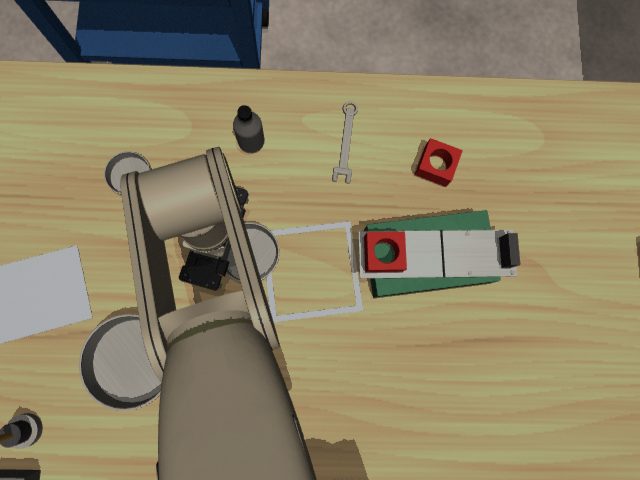

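View pics/scene2.png

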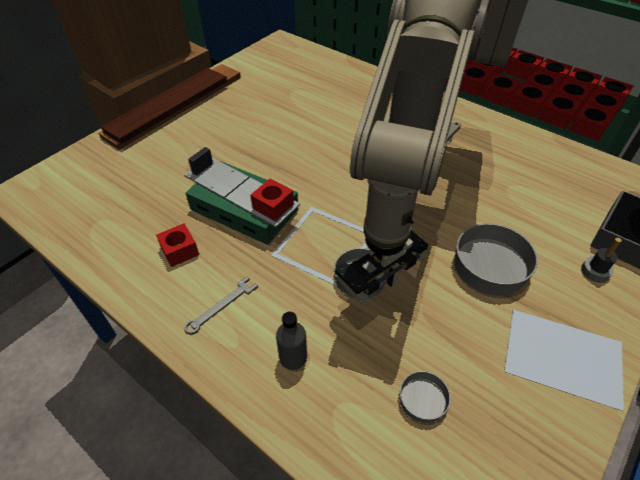

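```bash
python3 - <<'E'
from h import *
c=cam("top")
print(ray(c,[[278.5,254]],.035)*1000)
f=c["frame"][190:330,170:390].copy()
f=cv2.resize(f,None,fx=3.6,fy=3.6,interpolation=cv2.INTER_CUBIC)
a=np.linspace(0,6.28,40)
p=proj(c,np.c_[.5436+.06*np.cos(a),.1954+.06*np.sin(a),a*0+.035])
for q in (p-[170,190])*3.6: cv2.circle(f,tuple(int(v) for v in q),1,(0,0,255),-1)
cv2.imwrite("pics/c2.png",f)
E
```

```text
[[538.42915314 136.39669062  35.        ]]
```

View pics/c2.png

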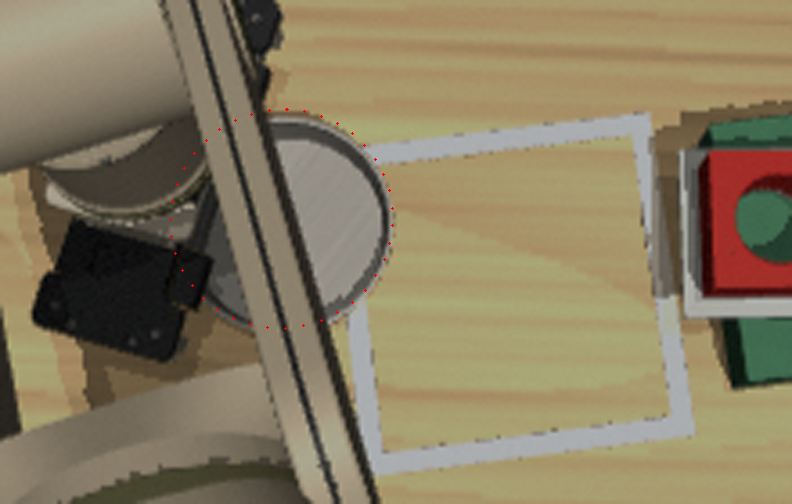

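step_arm(
  targets=[
    {"tx": -3, "ty": 0, "tz": 0, "ax": 0, "ay": 0, "az": 0, "grip": 63},
    {"tx": -6, "ty": 0, "tz": 0, "ax": 0, "ay": 0, "az": 0, "grip": 63},
    {"tx": -9, "ty": 0, "tz": 0, "ax": 0, "ay": 0, "az": 0, "grip": 63},
    {"tx": -10, "ty": 0, "tz": 0, "ax": 0, "ay": 0, "az": 0, "grip": 63},
    {"tx": -10, "ty": 0, "tz": 0, "ax": 0, "ay": 0, "az": 0, "grip": 63},
    {"tx": -10, "ty": 0, "tz": 0, "ax": 0, "ay": 0, "az": 0, "grip": 63},
    {"tx": -10, "ty": 0, "tz": 0, "ax": 0, "ay": 0, "az": 0, "grip": 63},
    {"tx": -10, "ty": 0, "tz": 0, "ax": 0, "ay": 0, "az": 0, "grip": 63},
    {"tx": -10, "ty": 0, "tz": 0, "ax": 0, "ay": 0, "az": 0, "grip": 63},
    {"tx": -10, "ty": 0, "tz": 0, "ax": 0, "ay": 0, "az": 0, "grip": 63},
    {"tx": -10, "ty": 0, "tz": 0, "ax": 0, "ay": 0, "az": 0, "grip": 63},
    {"tx": -10, "ty": 0, "tz": 0, "ax": 0, "ay": 0, "az": 0, "grip": 63},
    {"tx": -8, "ty": 0, "tz": 0, "ax": 0, "ay": 0, "az": 0, "grip": 63},
    {"tx": -6, "ty": 0, "tz": 0, "ax": 0, "ay": 0, "az": 0, "grip": 63},
    {"tx": -5, "ty": 0, "tz": 0, "ax": 0, "ay": 0, "az": 0, "grip": 63},
    {"tx": -2, "ty": 0, "tz": 0, "ax": 0, "ay": 0, "az": 0, "grip": 63},
    {"tx": 0, "ty": 0, "tz": 0, "ax": 0, "ay": 0, "az": 0, "grip": 63},
  ],
)

```text
t: 7.35
tool_pos: [0.5252, 0.125, 0.0216]
orientation: [2.482, 1.926, -0.0]
force: [0.5, 0.2, 0.3]
opening: 0.0698
```

```bash
python3 - <<'E'
from h import *
s=cam("top")["frame"];cv2.imwrite("pics/top3.png",s)
s=cam("scene")["frame"];cv2.imwrite("pics/scene3.png",cv2.resize(s[150:310,190:440],None,fx=3,fy=3))
E
```

```text
(no output)
```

View pics/top3.png

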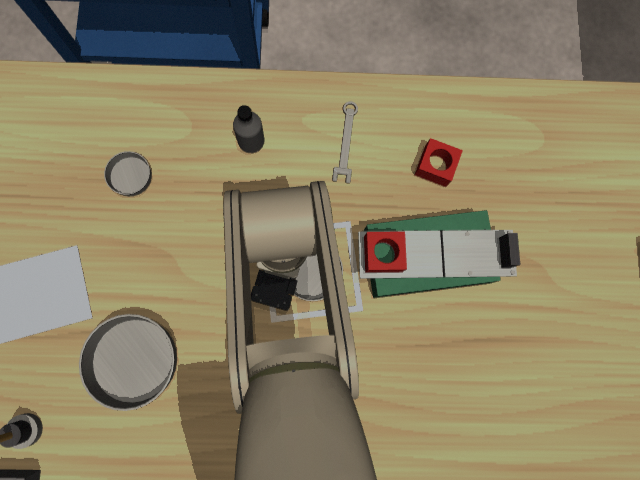

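View pics/scene3.png

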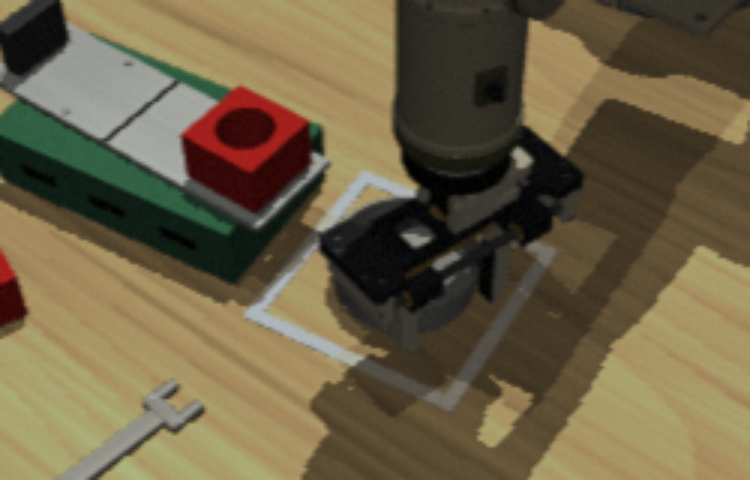

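step_arm(
  targets=[
    {"tx": 8, "ty": 0, "tz": 0, "ax": 0, "ay": 0, "az": 0, "grip": 63},
    {"tx": 16, "ty": 0, "tz": 0, "ax": 0, "ay": 0, "az": 0, "grip": 63},
    {"tx": 0, "ty": 0, "tz": -20, "ax": 0, "ay": 0, "az": 0, "grip": 63},
    {"tx": 0, "ty": 0, "tz": -40, "ax": 0, "ay": 0, "az": 0, "grip": 63},
    {"tx": 0, "ty": 0, "tz": -40, "ax": 0, "ay": 0, "az": 0, "grip": 0},
    {"tx": 0, "ty": 0, "tz": -40, "ax": 0, "ay": 0, "az": 0, "grip": 0},
    {"tx": 0, "ty": 0, "tz": -40, "ax": 0, "ay": 0, "az": 0, "grip": 0},
    {"tx": -10, "ty": 3, "tz": -20, "ax": 0, "ay": 0, "az": 0, "grip": 0},
    {"tx": -40, "ty": 12, "tz": 0, "ax": 0, "ay": 0, "az": 0, "grip": 0},
    {"tx": -40, "ty": 12, "tz": 0, "ax": 0, "ay": 0, "az": 0, "grip": 0},
    {"tx": -40, "ty": 12, "tz": 0, "ax": 0, "ay": 0, "az": 0, "grip": 0},
    {"tx": -40, "ty": 12, "tz": 0, "ax": 0, "ay": 0, "az": 0, "grip": 0},
    {"tx": -40, "ty": 12, "tz": 0, "ax": 0, "ay": 0, "az": 0, "grip": 0},
    {"tx": -40, "ty": 12, "tz": 0, "ax": 0, "ay": 0, "az": 0, "grip": 0},
    {"tx": -40, "ty": 12, "tz": 0, "ax": 0, "ay": 0, "az": 0, "grip": 0},
    {"tx": -40, "ty": 12, "tz": 0, "ax": 0, "ay": 0, "az": 0, "grip": 0},
    {"tx": -40, "ty": 12, "tz": 0, "ax": 0, "ay": 0, "az": 0, "grip": 0},
    {"tx": -40, "ty": 12, "tz": 0, "ax": 0, "ay": 0, "az": 0, "grip": 0},
    {"tx": -20, "ty": 2, "tz": 0, "ax": 0, "ay": 0, "az": 0, "grip": 0},
    {"tx": 0, "ty": 0, "tz": 0, "ax": 0, "ay": 0, "az": 0, "grip": 0},
  ],
)

```text
t: 9.45
tool_pos: [0.5456, -0.3007, 0.2212]
orientation: [-2.484, -1.923, 0.001]
force: [-0.5, 0.1, 0.3]
opening: 0.0929
```

step_arm(
  targets=[
    {"tx": 0, "ty": 0, "tz": 0, "ax": 0, "ay": 0, "az": 0.1429, "grip": 0},
    {"tx": 0, "ty": 0, "tz": 0, "ax": 0, "ay": 0, "az": 0.1429, "grip": 0},
    {"tx": 0, "ty": 0, "tz": 0, "ax": 0, "ay": 0, "az": 0.1429, "grip": 0},
    {"tx": 0, "ty": 0, "tz": 0, "ax": 0, "ay": 0, "az": 0.1429, "grip": 0},
    {"tx": 0, "ty": 0, "tz": 0, "ax": 0, "ay": 0, "az": 0.1429, "grip": 0},
    {"tx": 0, "ty": 0, "tz": 0, "ax": 0, "ay": 0, "az": 0.1429, "grip": 0},
    {"tx": 0, "ty": 0, "tz": 0, "ax": 0, "ay": 0, "az": 0.1429, "grip": 0},
    {"tx": 0, "ty": 0, "tz": 0, "ax": 0, "ay": 0, "az": 0.1429, "grip": 0},
    {"tx": 0, "ty": 0, "tz": 0, "ax": 0, "ay": 0, "az": 0.1429, "grip": 0},
    {"tx": 0, "ty": 0, "tz": 0, "ax": 0, "ay": 0, "az": 0, "grip": 0},
    {"tx": 0, "ty": 0, "tz": 0, "ax": 0, "ay": 0, "az": 0, "grip": 0},
  ],
)

```text
t: 10.55
tool_pos: [0.5461, -0.2976, 0.2217]
orientation: [-3.141, -0.062, -0.0]
force: [0.4, -0.9, -1.4]
opening: 0.093
```

```bash
python3 - <<'E'
from h import *
c=cam("top");f=c["frame"];cv2.imwrite("pics/top4.png",f)
s=cam("scene");cv2.imwrite("pics/scene4.png",s["frame"])
hsv=cv2.cvtColor(f,cv2.COLOR_BGR2HSV).astype(int)
g=f[210:330,250:380]
cv2.imwrite("pics/c4.png",cv2.resize(g,None,fx=5,fy=5,interpolation=cv2.INTER_CUBIC))
S=robot.read_state();print(S["tool_pos"],S["orientation"],S["q"])
E
```

```text
[ 0.54586389 -0.29814989  0.22167458] [-3.14081047e+00 -5.95641314e-02 -3.82186358e-07] [-5.82435739e-01  1.94330206e-01  1.43728211e+00  1.79752667e-04
  1.51010316e+00  9.50425073e-01]
```

View pics/c4.png

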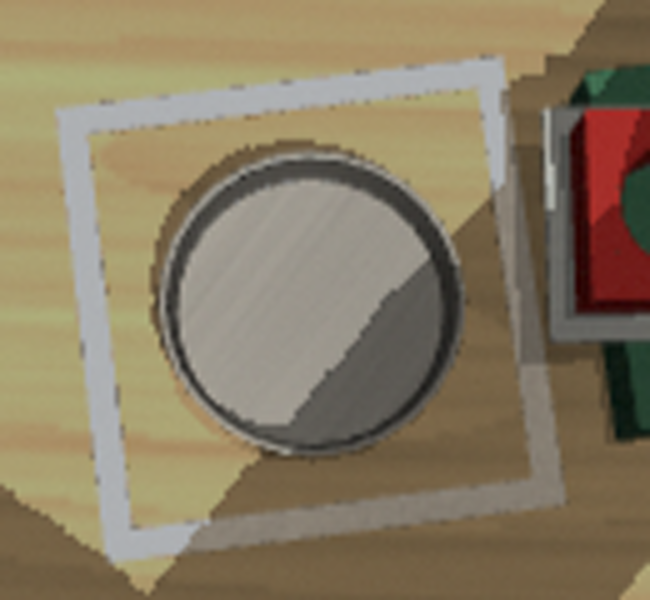

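View pics/scene4.png

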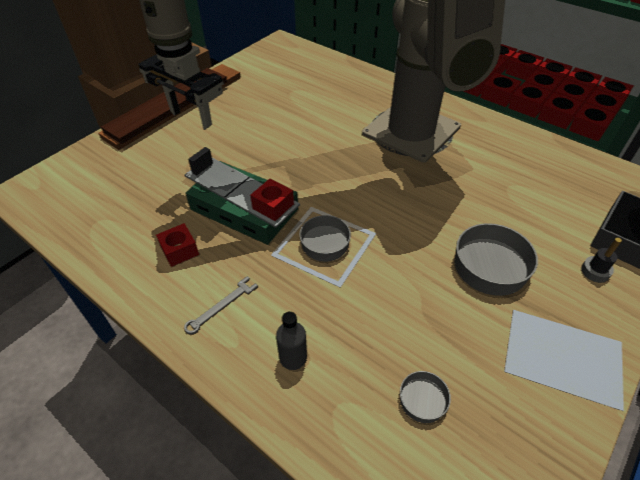

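View pics/top4.png

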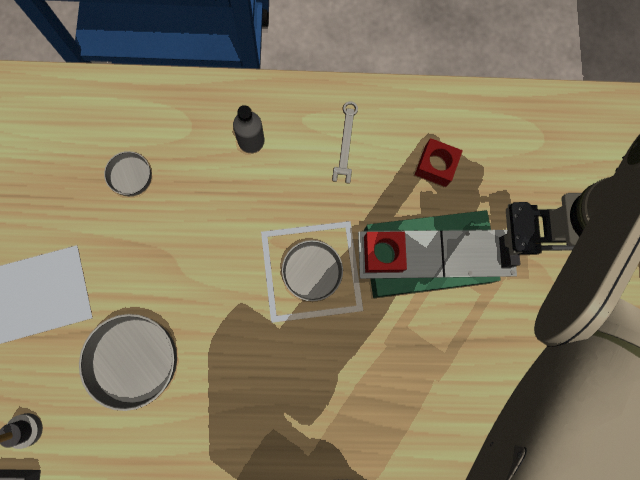

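step_arm(
  targets=[
    {"tx": 0, "ty": 0, "tz": 20, "ax": 0, "ay": 0, "az": 0, "grip": 0},
    {"tx": 0, "ty": 0, "tz": 30, "ax": 0, "ay": 0, "az": 0, "grip": 0},
    {"tx": 0, "ty": 0, "tz": 30, "ax": 0, "ay": 0, "az": 0, "grip": 0},
    {"tx": 0, "ty": 0, "tz": 25, "ax": 0, "ay": 0, "az": 0, "grip": 0},
    {"tx": 0, "ty": 0, "tz": 15, "ax": 0, "ay": 0, "az": 0, "grip": 0},
    {"tx": 0, "ty": 0, "tz": 10, "ax": 0, "ay": 0, "az": 0, "grip": 0},
    {"tx": 0, "ty": 0, "tz": 4, "ax": 0, "ay": 0, "az": 0, "grip": 0},
    {"tx": 0, "ty": 0, "tz": 0, "ax": 0, "ay": 0, "az": 0, "grip": 0},
    {"tx": 0, "ty": 0, "tz": 0, "ax": 0, "ay": 0, "az": 0, "grip": 120},
    {"tx": 0, "ty": 0, "tz": 0, "ax": 0, "ay": 0, "az": 0, "grip": 150},
    {"tx": 0, "ty": 0, "tz": 0, "ax": 0, "ay": 0, "az": 0, "grip": 180},
    {"tx": 0, "ty": 0, "tz": 0, "ax": 0, "ay": 0, "az": 0, "grip": 195},
    {"tx": 0, "ty": 0, "tz": 0, "ax": 0, "ay": 0, "az": 0, "grip": 200},
    {"tx": 0, "ty": 0, "tz": 0, "ax": 0, "ay": 0, "az": 0, "grip": 210},
    {"tx": 0, "ty": 0, "tz": 0, "ax": 0, "ay": 0, "az": 0, "grip": 230},
    {"tx": 0, "ty": 0, "tz": 0, "ax": 0, "ay": 0, "az": 0, "grip": 255},
    {"tx": 0, "ty": 0, "tz": 0, "ax": 0, "ay": 0, "az": 0, "grip": 255},
    {"tx": 0, "ty": 0, "tz": 0, "ax": 0, "ay": 0, "az": 0, "grip": 255},
  ],
  squeeze=15,
)

```text
t: 12.45
tool_pos: [0.5455, -0.2983, 0.0876]
orientation: [-3.14, -0.053, 0.0]
force: [0.1, 1.1, 3.2]
opening: 0.0178
```

step_arm(
  targets=[
    {"tx": 0, "ty": 0, "tz": 0, "ax": 0, "ay": 0, "az": 0, "grip": 255},
    {"tx": 0, "ty": 0, "tz": 0, "ax": 0, "ay": 0, "az": 0, "grip": 255},
    {"tx": 0, "ty": 0, "tz": 0, "ax": 0, "ay": 0, "az": 0, "grip": 255},
  ],
  squeeze=50,
)

```text
t: 12.75
tool_pos: [0.5455, -0.2983, 0.0876]
orientation: [-3.14, -0.054, 0.001]
force: [-0.8, 5.7, 2.0]
opening: 0.0178
```

```bash
python3 - <<'E'
from h import *
c=cam("top");f=c["frame"]
cv2.imwrite("pics/c5.png",cv2.resize(f[190:320,345:535],None,fx=4.2,fy=4.2,interpolation=cv2.INTER_CUBIC))
s=cam("scene")["frame"];cv2.imwrite("pics/c5s.png",cv2.resize(s[60:280,130:330],None,fx=2.7,fy=2.7,interpolation=cv2.INTER_CUBIC))
S=robot.read_state();print(S["tool_pos"],S["orientation"],S["force"],S["wrist_torque"],S["opening"])
E
```

```text
[ 0.54553986 -0.29833491  0.08757647] [-3.14019663e+00 -5.36867273e-02  5.20066594e-04] [0.03776406 5.50496439 2.12663946] [0.68429525 0.20637915 0.13823071] 0.018091132405832187
```

View pics/c5.png

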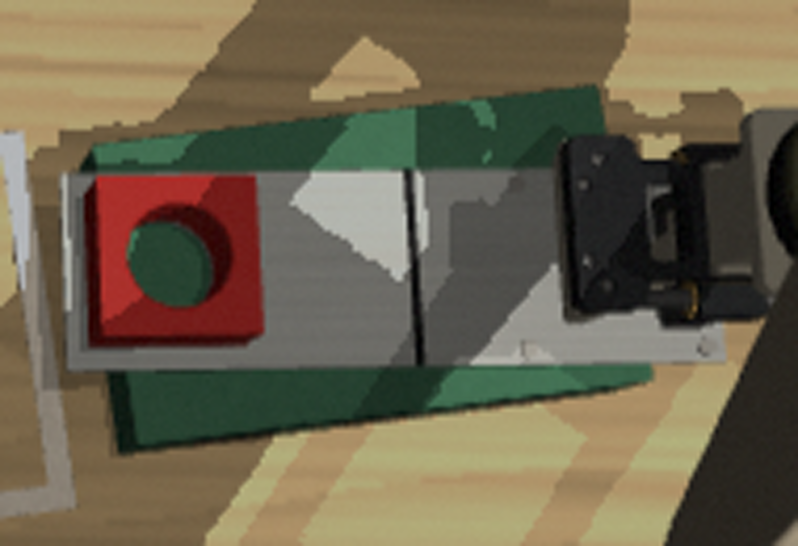

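View pics/c5s.png

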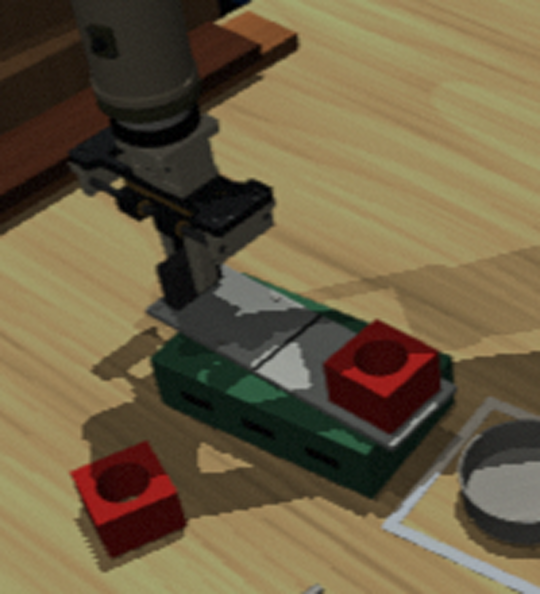

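step_arm(
  targets=[
    {"tx": 0.2, "ty": -2, "tz": 0, "ax": 0, "ay": 0, "az": -0.004, "grip": 255},
    {"tx": 0.4, "ty": -4, "tz": 0, "ax": 0, "ay": 0, "az": -0.006, "grip": 255},
    {"tx": 0.7, "ty": -8, "tz": 0, "ax": 0, "ay": 0, "az": -0.01, "grip": 255},
    {"tx": 0.8, "ty": -9, "tz": 0, "ax": 0, "ay": 0, "az": -0.01, "grip": 255},
    {"tx": 0.8, "ty": -9, "tz": 0, "ax": 0, "ay": 0, "az": -0.01, "grip": 255},
    {"tx": 0.8, "ty": -9, "tz": 0, "ax": 0, "ay": 0, "az": -0.01, "grip": 255},
    {"tx": 0.8, "ty": -9, "tz": 0, "ax": 0, "ay": 0, "az": -0.01, "grip": 255},
    {"tx": 0.8, "ty": -9, "tz": 0, "ax": 0, "ay": 0, "az": -0.01, "grip": 255},
    {"tx": 0.8, "ty": -6, "tz": 0, "ax": 0, "ay": 0, "az": -0.01, "grip": 255},
    {"tx": 0.5, "ty": -3, "tz": 0, "ax": 0, "ay": 0, "az": -0.005, "grip": 255},
    {"tx": 0, "ty": 0, "tz": 0, "ax": 0, "ay": 0, "az": 0, "grip": 255},
    {"tx": 0, "ty": 0, "tz": 0, "ax": 0, "ay": 0, "az": 0, "grip": 255},
  ],
)

```text
t: 14.05
tool_pos: [0.5473, -0.2297, 0.0875]
orientation: [-3.134, -0.187, 0.0]
force: [1.2, 4.9, 1.8]
opening: 0.0176
```

```bash
python3 - <<'E'
from h import *
c=cam("top");f=c["frame"]
cv2.imwrite("pics/c6.png",cv2.resize(f[190:320,315:505],None,fx=4.2,fy=4.2,interpolation=cv2.INTER_CUBIC))
s=cam("scene")["frame"];cv2.imwrite("pics/c6s.png",cv2.resize(s[60:280,130:380],None,fx=2.7,fy=2.7,interpolation=cv2.INTER_CUBIC))
S=robot.read_state();print(S["tool_pos"],S["orientation"],S["force"],S["wrist_torque"],S["opening"])
E
```

```text
[ 0.54730935 -0.22977085  0.0875613 ] [-3.13427721e+00 -1.86527431e-01  2.98494593e-04] [0.1590106  6.09816476 2.76858149] [ 0.49565871  0.06577189 -0.0316537 ] 0.017926781367511642
```

View pics/c6.png

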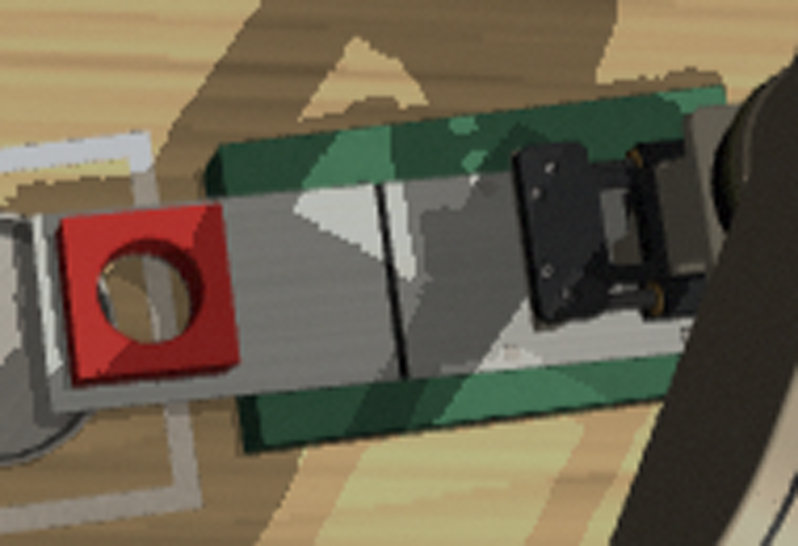

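View pics/c6s.png

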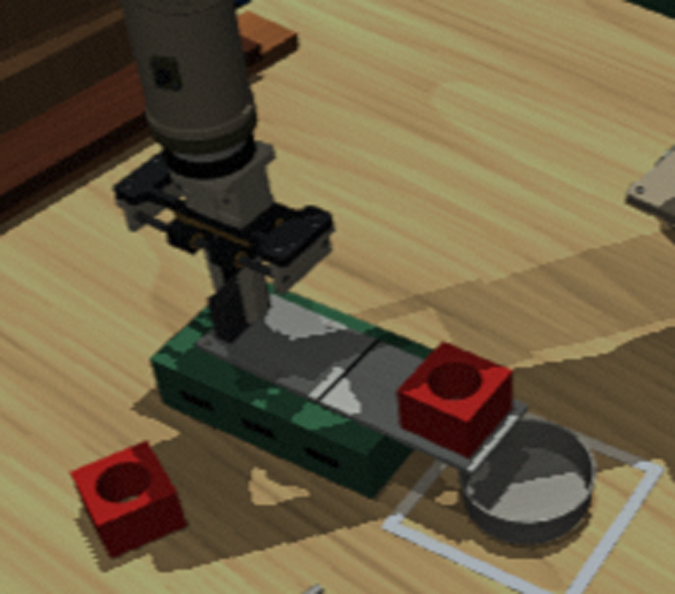

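```bash
python3 - <<'E'
from h import *
c=cam("top");f=c["frame"]
cv2.imwrite("pics/c7.png",cv2.resize(f[205:305,355:455],None,fx=6,fy=6,interpolation=cv2.INTER_CUBIC))
P=lambda px,z:np.round(ray(c,np.array(px)/4.2+[315,190],z)*1000,1)
ang=lambda a,b:np.degrees(np.arctan2(*(a-b)[[1,0]]))
l=P([(380,185),(405,378)],.066);print("line",l,l.mean(0),ang(l[0],l[1]))
n=P([(36,215),(54,412)],.066);print("nose",n,n.mean(0),ang(*n))
s=P([(222,145),(260,447)],.06);print("edge",s,s.mean(0),ang(*s))
E
```

```text
line [[ 579.2 -107.    66. ]
 [ 490.9 -117.4   66. ]] [ 535.05 -112.2    66.  ] 6.71736631418748
nose [[560.8  50.3  66. ]
 [471.6  40.5  66. ]] [516.2  45.4  66. ] 6.269682577081688
edge [[597.  -35.2  60. ]
 [458.8 -52.8  60. ]] [527.9 -44.   60. ] 7.257645231253945
```

View pics/c7.png

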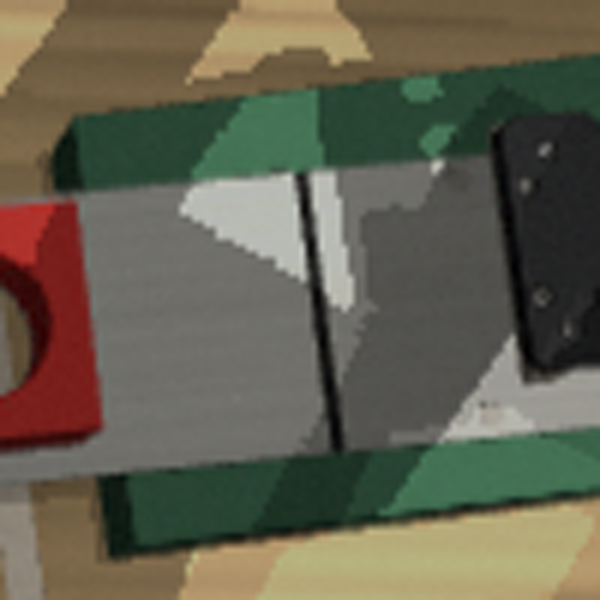

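step_arm(
  targets=[
    {"tx": 0.3, "ty": -3, "tz": 0, "ax": 0, "ay": 0, "az": -0.003, "grip": 255},
    {"tx": 0.5, "ty": -5, "tz": 0, "ax": 0, "ay": 0, "az": -0.004, "grip": 255},
    {"tx": 0.8, "ty": -8, "tz": 0, "ax": 0, "ay": 0, "az": -0.005, "grip": 255},
    {"tx": 0.9, "ty": -9, "tz": 0, "ax": 0, "ay": 0, "az": -0.005, "grip": 255},
    {"tx": 0.9, "ty": -9, "tz": 0, "ax": 0, "ay": 0, "az": -0.005, "grip": 255},
    {"tx": 0.9, "ty": -9, "tz": 0, "ax": 0, "ay": 0, "az": -0.004, "grip": 255},
    {"tx": 0.7, "ty": -8, "tz": 0, "ax": 0, "ay": 0, "az": -0.003, "grip": 255},
    {"tx": 0.5, "ty": -6, "tz": 0, "ax": 0, "ay": 0, "az": -0.003, "grip": 255},
    {"tx": 0.3, "ty": -4, "tz": 0, "ax": 0, "ay": 0, "az": 0, "grip": 255},
    {"tx": 0.2, "ty": -2, "tz": 0, "ax": 0, "ay": 0, "az": 0, "grip": 255},
    {"tx": 0, "ty": 0, "tz": 0, "ax": 0, "ay": 0, "az": 0, "grip": 255},
    {"tx": 0, "ty": 0, "tz": 0, "ax": 0, "ay": 0, "az": 0, "grip": 255},
  ],
)

```text
t: 15.4
tool_pos: [0.5447, -0.1671, 0.0876]
orientation: [-3.132, -0.236, 0.0]
force: [0.7, -0.7, 2.1]
opening: 0.0179
```

```bash
python3 - <<'E'
from h import *
c=cam("top");f=c["frame"]
cv2.imwrite("pics/c8.png",cv2.resize(f[205:305,345:445],None,fx=6,fy=6,interpolation=cv2.INTER_CUBIC))
s=cam("scene")["frame"];cv2.imwrite("pics/c8s.png",cv2.resize(s[160:270,200:350],None,fx=5,fy=5,interpolation=cv2.INTER_CUBIC))
S=robot.read_state();print(S["tool_pos"],S["orientation"],S["force"],S["wrist_torque"],S["opening"])
E
```

```text
[ 0.54469653 -0.1670811   0.0875902 ] [-3.13169478e+00 -2.36370801e-01  5.06416499e-05] [0.00950927 0.22604129 2.06824398] [-0.06258381  0.04442291  0.10980776] 0.017701301307084576
```

View pics/c8.png

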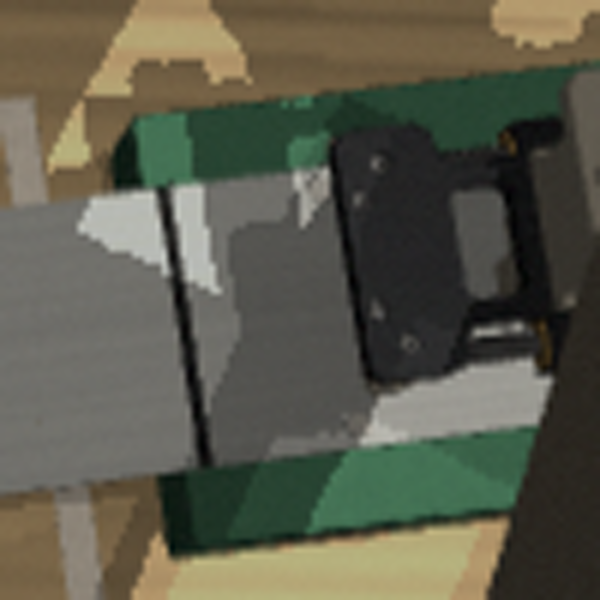

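View pics/c8s.png

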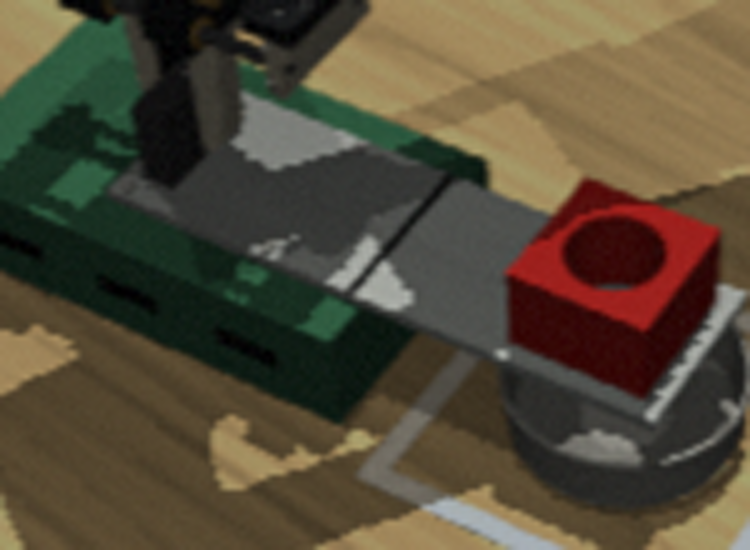

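```bash
python3 - <<'E'
from h import *
c=cam("top");f=c["frame"].astype(float)
def st(i): return np.clip(255*(i/200.)**0.6,0,255).astype(np.uint8)
a=cv2.resize(st(f[215:245,355:395]),None,fx=12,fy=12,interpolation=cv2.INTER_NEAREST)
b=cv2.resize(st(f[275:305,365:405]),None,fx=12,fy=12,interpolation=cv2.INTER_NEAREST)
cv2.imwrite("pics/c9.png",np.hstack([a[:,:390],b[:,:390]]))
s=cam("scene")["frame"].astype(float)
cv2.imwrite("pics/c9s.png",cv2.resize(st(s[185:250,255:310]),None,fx=9,fy=9,interpolation=cv2.INTER_CUBIC))
P=lambda px,z:np.round(ray(c,np.array(px)/6+[345,205],z)*1000,1)
l=P([(165,188),(205,465)],.066);print(l,l.mean(0),np.degrees(np.arctan2(*(l[0]-l[1])[[1,0]])))
E
```

```text
[[572.9 -43.4  66. ]
 [484.6 -56.2  66. ]] [528.75 -49.8   66.  ] 8.248162915180462
```

View pics/c9.png

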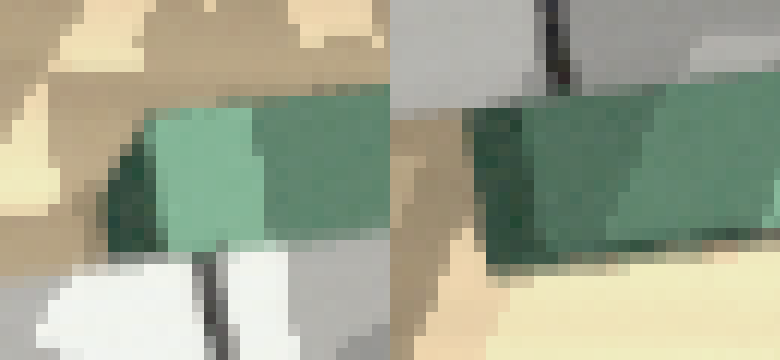

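View pics/c9s.png

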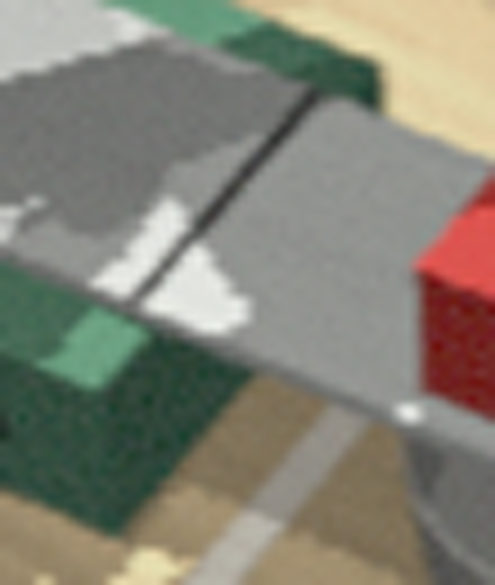

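```bash
python3 - <<'E'
from h import *
c=cam("top")
E=ray(c,[(367.5,224.6),(368.75,235.8),(376,284.3),(377.5,295.4)],.06)[:,:2]*1000
L=ray(c,[(372.25,236.8),(373.5,243.75),(377.9,275.8),(379.8,282.3)],.066)[:,:2]*1000
pe=np.polyfit(E[:,0],E[:,1],1);pl=np.polyfit(L[:,0],L[:,1],1)
print(E,L,np.degrees(np.arctan([pe[0],pl[0]])))
for x in (483,528,573):print(x,np.polyval(pe,x)-np.polyval(pl,x))
print(np.polyval(pe,528))
# pixel-based line finding: darkest across rows
f=c["frame"].astype(float).mean(2)
r=[]
for y in range(240,279,2):
    x0=int(372.25+(y-236.8)*.166); w=f[y,x0-4:x0+6]; d=np.clip(np.median(w)-15-w,0,None)
    if d.sum()>0:r.append((x0-4+(d*np.arange(10)).sum()/d.sum(),y))
r=np.array(r);Lw=ray(c,r,.066)[:,:2]*1000;p=np.polyfit(Lw[:,0],Lw[:,1],1);print(np.degrees(np.arctan(p[0])),np.polyval(p,528),np.std(Lw[:,1]-np.polyval(p,Lw[:,0])))
E
```

```text
[[596.86901416 -34.47938304]
 [574.8684143  -36.97641384]
 [481.65106036 -51.06248929]
 [460.74350756 -53.91867212]] [[571.9509247  -42.90105169]
 [558.49907587 -45.32480702]
 [497.22535469 -53.76327426]
 [485.01290546 -57.3602099 ]] [8.27537312 8.90860037]
483 6.186239828458
528 5.677545091483012
573 5.168850354508024
-44.18676177499752
9.130552450184476 -49.02629455438303 0.2502491326993931
```

step_arm(
  targets=[
    {"tx": 0, "ty": -2, "tz": 0, "ax": 0, "ay": 0, "az": 0, "grip": 255},
    {"tx": 0, "ty": -2, "tz": 0, "ax": 0, "ay": 0, "az": 0, "grip": 255},
    {"tx": 0, "ty": -1.6, "tz": 0, "ax": 0, "ay": 0, "az": 0, "grip": 255},
    {"tx": 0, "ty": 0, "tz": 0, "ax": 0, "ay": 0, "az": 0, "grip": 255},
    {"tx": 0, "ty": 0, "tz": 0, "ax": 0, "ay": 0, "az": 0, "grip": 255},
    {"tx": 0, "ty": 0, "tz": 0, "ax": 0, "ay": 0, "az": 0, "grip": 255},
  ],
)

```text
t: 16.25
tool_pos: [0.544, -0.1627, 0.0878]
orientation: [3.132, 0.236, 0.0]
force: [0.8, -4.6, 1.9]
opening: 0.0179
```

```bash
python3 - <<'E'
from h import *
c=cam("top");f=c["frame"].astype(float)
def st(i): return np.clip(255*(i/200.)**0.6,0,255).astype(np.uint8)
a=cv2.resize(st(f[215:245,355:395]),None,fx=12,fy=12,interpolation=cv2.INTER_NEAREST)
b=cv2.resize(st(f[275:305,365:405]),None,fx=12,fy=12,interpolation=cv2.INTER_NEAREST)
cv2.imwrite("pics/c10.png",np.hstack([a[:,:390],b[:,:390]]))
s=cam("scene");sf=s["frame"].astype(float)
cv2.imwrite("pics/c10s.png",cv2.resize(st(sf[185:250,255:310]),None,fx=9,fy=9,interpolation=cv2.INTER_CUBIC))
cv2.imwrite("pics/s10.png",s["frame"])
cv2.imwrite("pics/t10.png",c["frame"])
g=f.mean(2);r=[]
for y in range(240,279):
    x0=int(369.2+(y-236.8)*.166); w=g[y,x0-4:x0+6]; d=np.clip(np.median(w)-15-w,0,None)
    if d.sum()>0:r.append((x0-4+(d*np.arange(10)).sum()/d.sum(),y))
r=np.array(r);Lw=ray(c,r,.066)[:,:2]*1000;p=np.polyfit(Lw[:,0],Lw[:,1],1);print("line",np.degrees(np.arctan(p[0])),np.polyval(p,528),np.std(Lw[:,1]-np.polyval(p,Lw[:,0])))
S=robot.read_state();print(S["t"],S["tool_pos"],S["orientation"],S["force"],S["wrist_torque"],S["opening"])
E
```

```text
line 9.252793051642348 -44.542464948958525 0.2671589847837805
16.35 [ 0.54396945 -0.16270325  0.08783177] [3.13160339e+00 2.35945925e-01 5.29127283e-04] [ 0.81030095 -5.6022397   1.26147024] [-1.06654244  0.01196693  0.03894909] 0.017648768748391302
```

View pics/c10.png

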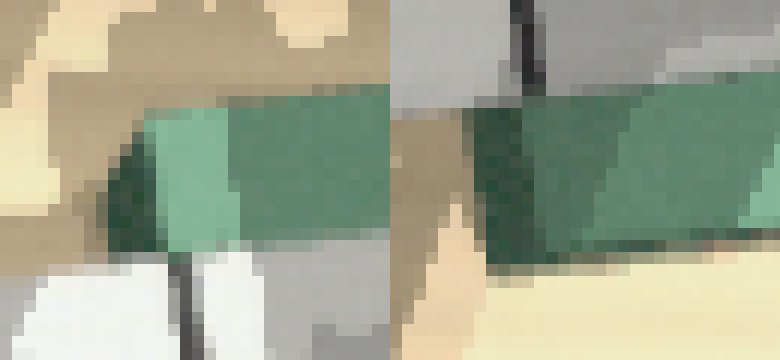

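View pics/c10s.png

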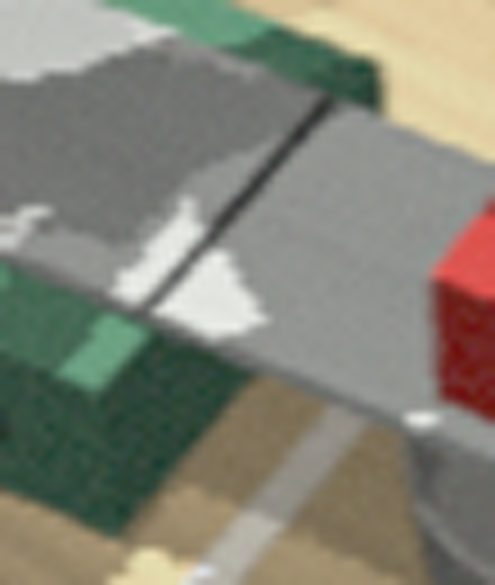

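View pics/t10.png

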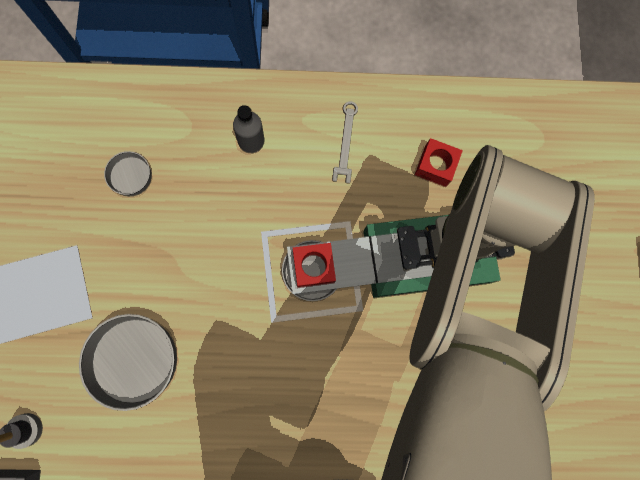

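View pics/s10.png

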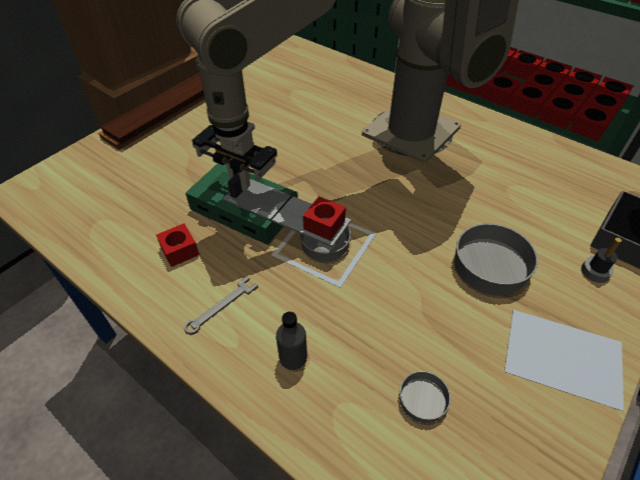

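step_arm(
  targets=[
    {"tx": 0, "ty": -0.7, "tz": 0, "ax": 0, "ay": 0, "az": 0.004, "grip": 255},
    {"tx": 0, "ty": -0.7, "tz": 0, "ax": 0, "ay": 0, "az": 0.003, "grip": 255},
    {"tx": 0, "ty": 0, "tz": 0, "ax": 0, "ay": 0, "az": 0, "grip": 255},
    {"tx": 0, "ty": 0, "tz": 0, "ax": 0, "ay": 0, "az": 0, "grip": 255},
    {"tx": 0, "ty": 0, "tz": 0, "ax": 0, "ay": 0, "az": 0, "grip": 255},
    {"tx": 0, "ty": 0, "tz": 0, "ax": 0, "ay": 0, "az": 0, "grip": 255},
  ],
)

```text
t: 16.95
tool_pos: [0.5435, -0.1613, 0.0878]
orientation: [3.133, 0.225, -0.0]
force: [-0.1, -4.3, 2.8]
opening: 0.0175
```

```bash
python3 - <<'E'
from h import *
c=cam("top");f=c["frame"].astype(float)
def st(i): return np.clip(255*(i/200.)**0.6,0,255).astype(np.uint8)
a=cv2.resize(st(f[215:245,355:395]),None,fx=12,fy=12,interpolation=cv2.INTER_NEAREST)
b=cv2.resize(st(f[275:305,365:405]),None,fx=12,fy=12,interpolation=cv2.INTER_NEAREST)
cv2.imwrite("pics/c11.png",np.hstack([a[:,:390],b[:,:390]]))
s=cam("scene");sf=s["frame"].astype(float)
g=f.mean(2);r=[]
for y in range(240,279):
    x0=int(368.5+(y-236.8)*.166); w=g[y,x0-4:x0+6]; d=np.clip(np.median(w)-15-w,0,None)
    if d.sum()>0:r.append((x0-4+(d*np.arange(10)).sum()/d.sum(),y))
r=np.array(r);Lw=ray(c,r,.066)[:,:2]*1000;p=np.polyfit(Lw[:,0],Lw[:,1],1);print("line",np.degrees(np.arctan(p[0])),np.polyval(p,528),np.std(Lw[:,1]-np.polyval(p,Lw[:,0])))
# stand edge: automatic: top-face/front-face brightness step along rows, exposed parts
G=c["frame"][...,1].astype(float); e=[]
for y in list(range(226,235))+list(range(286,295)):
    x0=int(round(367.2+(y-224.1)*.142)); w=np.diff(G[y,x0-3:x0+5]); k=np.argmax(w); ww=np.clip(w[max(k-1,0):k+2],0,None)
    e.append((x0-3+max(k-1,0)+.5+(ww*np.arange(len(ww))).sum()/ww.sum(),y))
e=np.array(e);E=ray(c,e,.06)[:,:2]*1000;q=np.polyfit(E[:,0],E[:,1],1);print("edge",np.degrees(np.arctan(q[0])),np.polyval(q,528),np.round(E[:,1]-np.polyval(q,E[:,0]),1))
# scene camera line check
S=robot.read_state();print(S["t"],S["tool_pos"],S["orientation"],S["force"],S["wrist_torque"],S["opening"])
cv2.imwrite("pics/c11s.png",cv2.resize(st(sf[165:265,225:355]),None,fx=6,fy=6,interpolation=cv2.INTER_CUBIC))
E
```

```text
line 8.825190932540577 -43.072199255830114 0.2270149946272122
edge 9.751195997998451 -44.4422587637317 [-0.4 -0.3 -0.3 -0.4 -0.1  0.2  0.3  0.3  0.   2.5  2.4  1.8  2.2  1.9
  2.5 -4.6 -4.1 -3.8]
17.05 [ 0.54350074 -0.16129181  0.08777552] [ 3.13254153e+00  2.25107380e-01 -3.24424896e-04] [-0.01013299 -5.39043512  1.35207183] [-0.95536762  0.16180015  0.1635691 ] 0.01778019702233663
```

View pics/c11.png

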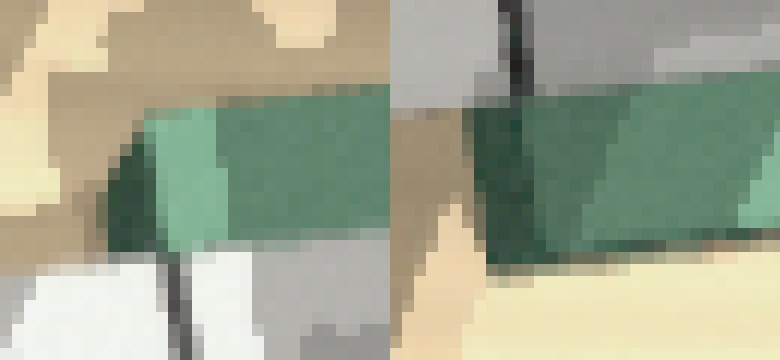

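View pics/c11s.png

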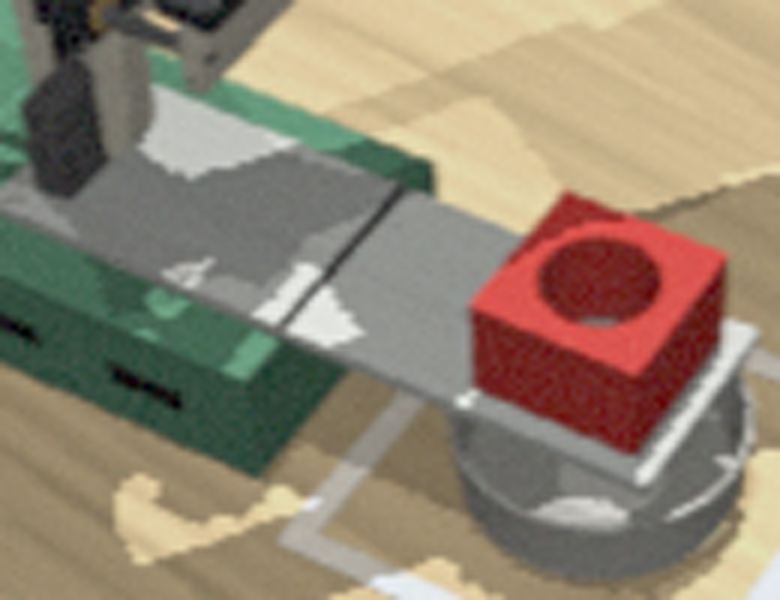

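```bash
python3 - <<'E'
from plant import robot
print(robot.close_job())
S=robot.read_state();print(S["t"],S["tool_pos"],S["force"],S["opening"])
E
```

```text
the job is handed in; nothing more can be done
None
the job is handed in; nothing more can be done
```

I pushed the middle pan (rim measured 120 mm) into the taped square without lifting it. I then gripped the plate's tail block and slid the plate out, turning it about 6.5° to line up with the stand. I handed the job in at about 17 s, with the plate still held at 50 N squeeze.

**Last checks:**
- **Pan:** after the push it stood near the middle of the square, clear of the tape on all sides. The later pictures show it unmoved, with the red pocket over it.
- **Scribed line:** by the enlarged view it lies within about 0.5 mm of the stand's end edge and parallel to it within about 0.5°.
- **Plate:** gripper height stayed constant (87.5–87.8 mm) through the slide, and the plate looks flat in the picture. The largest force I read was about 6 N.
- **Bystanders:** the spare pocket, bottle and wrench look unmoved in both views.

**Checks that disagreed:** my automatic fit of the stand edge in the last picture failed, with residuals up to 4.6 mm because of shadows. I used the hand-read corners and the tape square instead. Those differ from each other by about 1–3 mm, which is within what the calibration and pixel size allow.

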